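# Shut and latch the sandwich press

## Task

Shut the sandwich press and latch it so that it can be put away: push the spring-lifted lid down until it lies level, squeeze it a little on to its rubber feet, and while holding it so slide the red catch on its handle fully home under the steel keeper; then let go, so that the latch alone holds the lid down. Feel your way: neither lean hard on the closed lid nor force the catch against the keeper, and leave the mug, jar and pepper pot beside it where they stand.

Things in the scene. Friction and masses are not known exactly. Their poses are not given: they have to be found in the camera images.
- press_base: Sandwich press, black and steel, 256 mm wide, 290 mm deep, about 104 mm high when shut, fixed to the worktop. Origin: centre of its underside, on the worktop. Its x runs from the front (handle side, nearest the robot) to the hinge at the back, y to the left, z up.
- press_lid (a joint): Lid angle about the rear hinge, rad: 0.6 = open, held by its spring; 0 = level, feet touching the bar if at nominal height (as the bar is set: 0.014 to -0.014). Reading noise 0.01. Pushing it down at the catch takes 1 to 2 N at first, 9 N (8 to 11) at level; let go, it springs up. Past first touch the feet give: 8 N more at the catch per mm; about 24 N in all is 9 N on a foot.
- lid_hinge (a point): Middle of the hinge axis (axis along the press's y), 66 mm above the underside and 115 mm behind the origin. The catch tab swings about it on a radius of about 257 mm.
- lid_catch (a joint): Travel of the red catch along its handle, m: 0 = right back, 0.022 = fully home at its end stop. It slides towards the press's +y and starts between 0 and 0.005; up to 0.008 its tongue clears the keeper. It stays where left; about 2 N slides it.
- catch_tab (a point): Middle of the top of the catch's upright red tab. The tab is 12 mm thick (along y), 24 mm deep (x), 20 mm tall, on a red slide plate 60 mm long (y) by 30 mm lying on the lid's black handle (114 mm long, 42 mm deep); it tilts with the lid. At lid angle 0, catch right back, it lies at x -138, y -12, z 112.5 mm of the press.
- bar_nominal (a point): Nominal middle of the top of the steel bar (250 mm long, 14 mm deep) across the front of the base, on which the lid's two rubber feet rest when it is shut. Bar and keeper are one height-adjustable part: they stand up to 3 mm higher or lower than nominal, which no reading tells; feel for it. Over 9 N on a foot marks the bar.
- keeper_nominal (a point): Nominal middle of the lower edge of the keeper's lip (real height: as for the bar, up to 3 mm off). The keeper is a steel post at the bar's +y end with a 5 mm thick lip that points to -y over the place where the catch's tongue slides in. Over 25 N bends it.
- tongue_tip (a point): Tip of the catch's steel tongue (14 mm wide, 5 mm thick, points to +y), mid thickness: 72 mm along y and 21.5 mm below catch_tab. With the feet just touching the bar it stands 1 mm too high to pass under the lip, at any bar height: squeeze the feet by about that, 17 N or more at the catch. Pushed clearly less, it butts against the lip. Latched, the lid sits snug.
- mug_floral: Bystander: floral mug with dark handle, 82 x 115 x 78 mm, left of the press. Origin: underside.
- jam_jar: Bystander: jam jar, 65 mm across, 94 mm tall, right of the press. Origin: underside.
- pepper_pot: Bystander: pewter pepper pot, 36 mm across, 92 mm tall, right of the press. Origin: underside.

How it is judged:
By the outcome, as a careful person would: the job done as asked, in the order asked, and still so for the second after the job is handed in, with the robot touching nothing.
It also fails if it takes over 64 s, if anything falls off the work surface, if the arm or the gripper's body presses on something with over 40 N, if the wrist force passes 120 N, or if a joint passes its speed limit or range.

## Robot

A 6-joint arm with a two-finger parallel gripper is mounted at the origin on a cart in front of the work surface, level with it; the furniture and walls round the work are solid. World frame = base frame: x ahead of the robot, y to its left, z up, the work surface at z = 0. Lengths are in m, angles in rad, forces in N, time in s.
With the tool pointing down it reaches from about 0.3 to 0.875 m from the base axis. Payload 6.4 kg.
Tool frame: the origin (TCP) lies midway between the tips of the shut fingers; the grasp point (between the pads) lies 19 mm behind it; z points along the fingers, y is the line along which they close (so a half turn about z gives the same grasp; the last joint's range is limited). The gripper opens to 85 mm and grips with 20 to 120 N. Pads are 22 mm wide; open, the fingers measure 114 mm over their backs; the gripper's body (76 mm by 85 mm) begins 54 mm behind the grasp point. The pads swing forward as they close: fully open they stand 13 mm farther back than shut.
Start: joints at [1.111, 0.181, 1.607, -0, 1.354, -0.206], TCP at [0.144, 0.557, 0.231] pointing down, gripper open.
Joint ranges: [-2.99, 2.99], [-0.89, 2.07], [0.3, 2.58], [-1.14, 4.28], [0, 2.63], [-3.12, 3.12]. Speed limits (rad/s): [2.57, 2.57, 3.01, 3.14, 3.14, 3.14].

## Interface

Orientations are given as a unit quaternion [w, x, y, z].
In Python, from bench import sensors, vision, ctrl gives the robot as it stands.
- The arm moves only by the tool carry_out, never from a script. Its argument "deltas" is text: rows parted by semicolons, each of 7 numbers parted by spaces: the shift along the tool's x, y, z in mm, then the turn, a rotation vector about the tool's x, y, z in rad, then the closure, from 0 (fully open) to 1 (shut). In form: tx ty tz ax ay az claw; .... A call has 1 to 12 rows; each row is the pose to reach, as a shift and turn from the pose commanded when the call began, along the tool's axes at that moment; what a row does not reach only later rows make up. A row lasts 1/8 s, in which the tool goes at most 62.5 mm and 10.7 degrees, less where a joint would pass 70% of its speed; a pose out of reach is approached as far as the arm can. A call with a gripper value outside its range is refused whole. The fingers move at their own pace and stop on an object; the grip force is fixed at half the most. Time passes only in rows, so rows that repeat a pose let the fingers close. It gives the time, the measured TCP pose, the force, the opening and the grip force at its end, in the units of the state.
- sensors.get_obs(): the state, without advancing time (a new reading comes with each control period).
- vision.camera(name): name is "side" or "top" or "wrist"; returns the picture (420x560x3 uint8, blue, green, red); there is no depth.
- vision.camera_model(name): a dict with "K" (3x3 intrinsics, pixels), "extrinsics" (4x4, takes a point from world to camera coordinates); the wrist camera has in their place "hand_eye" (4x4, takes a point from camera to tool coordinates, whose origin is the TCP and whose axes are the flange's). Camera axes: x right, y down, z forward; pixel columns grow to the right and rows downward; lengths in m; the calibration is good to about 2 mm. The wrist camera is an equidistant fisheye: a pixel r from the principal point sees the ray r / f radians off the axis. A picture is of the moment at which its call begins: read the wrist's pose just before it. camera_model takes no time and is no camera call.
- ctrl.hand_in(): hands the job in; it is judged then, once.
The state is a dict: "time_s": time; "q": joint angles; "dq": joint speeds; "joint_efforts": joint torques, N m; "eef_pos": TCP position; "eef_rot": TCP orientation; "wrist_force": force on the tool from outside, world axes, zero at the start; "torque": the same for the moment, N m; "opening": opening from 0.0 (shut) to 1.0 (fully open); "grasp_force": force on a finger pad.
Only numpy, scipy, OpenCV 4.12 (cv2) and the standard library are available. Lean on these libraries where they do the work, as an engineer would, in place of code of your own. Each camera call takes 0.05 s, during which the arm holds its last target. There are 200 camera calls.

## Working session

There is one attempt and no reset: what is moved stays moved. The work goes in short steps, Python scripts to look and compute and a tool call to move; the robot and the scene stay as the last step left them, time stands still between calls to the robot, and variables do not carry over. Pictures are saved under pics/ and viewed, at most 10 in all, crops included, and the job is handed in when it is done.

Besides the shell and the picture viewer there is one more tool, called after ">>>" as name(argument=value, ...) on one line, values as JSON. carry_out: Moves the arm, as the interface text tells. Its arguments: {"type":"object","properties":{"deltas":{"type":"string"}},"required":["deltas"]}

```bash
ls; mkdir -p pics; python3 - <<'E'
from bench import sensors, vision
import cv2
o=sensors.get_obs(); print(o)
for n in ("side","top"):
    cv2.imwrite(f"pics/{n}0.png",vision.camera(n)); m=vision.camera_model(n); print(n,m)
print(vision.camera_model("wrist"))
E
```

```text
pics
{'time_s': 0.0, 'q': array([ 1.11071392e+00,  1.81584103e-01,  1.60800168e+00,  1.95526307e-05,
        1.35377836e+00, -2.06329955e-01]), 'dq': array([ 0.00051893,  0.00014148,  0.00074951, -0.00103397,  0.0007682 ,
       -0.0005917 ]), 'joint_efforts': array([-8.19987181e-04, -4.44901586e+01, -3.51314092e+01, -4.80804629e-04,
        9.36078111e-03,  4.06243521e-05]), 'eef_pos': array([0.14409336, 0.55608972, 0.23036299]), 'eef_rot': array([-2.98724734e-04,  1.26538144e-01,  9.91961347e-01, -8.33905649e-04]), 'wrist_force': array([-0.19899397, -0.31443413,  0.21143577]), 'torque': array([ 0.07384164, -0.01629297,  0.00453214]), 'grasp_force': 0.0, 'opening': 0.9996135354757174}
side {'K': array([[390.61426159,   0.        , 267.38582651],
       [  0.        , 390.61426159, 212.85979567],
       [  0.        ,   0.        ,   1.        ]]), 'extrinsics': array([[ 0.81450229, -0.58000135,  0.01358113, -0.31967396],
       [-0.48067719, -0.68775845, -0.54400162,  0.50430776],
       [ 0.32486221,  0.43656243, -0.83897425,  0.66937329],
       [ 0.        ,  0.        ,  0.     
[... 260 characters left out ...]

       [-0.88310814,  0.0502795 , -0.46646755,  0.54070245],
       [ 0.4648001 , -0.04161627, -0.88443708,  0.70568037],
       [ 0.        ,  0.        ,  0.        ,  1.        ]])}
{'K': array([[325.1922621 ,   0.        , 279.34710184],
       [  0.        , 325.1922621 , 203.14525164],
       [  0.        ,   0.        ,   1.        ]]), 'hand_eye': array([[ 1.03902763e-03, -9.59143038e-01, -2.82919693e-01,
         7.24273491e-02],
       [ 9.99999456e-01,  1.02138714e-03,  2.09849994e-04,
        -7.70545198e-04],
       [ 8.76943753e-05, -2.82919757e-01,  9.59143578e-01,
        -1.42050776e-01],
       [ 0.00000000e+00,  0.00000000e+00,  0.00000000e+00,
         1.00000000e+00]])}
```

View pics/side0.png

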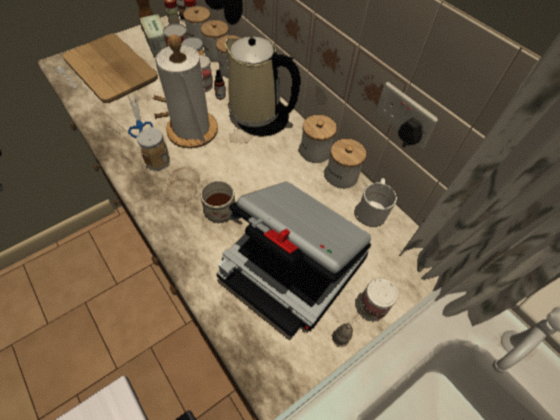

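View pics/top0.png

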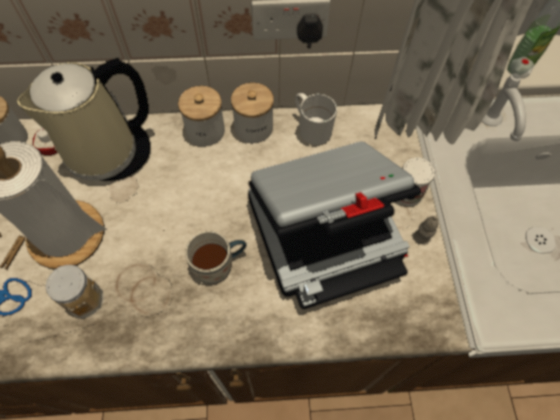

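The lid is open. In the top view the red tab is near (363,203), the bar runs from (285,275) to (405,243) and the keeper is near (310,290). In the side view the tab is near (285,237) and the mug is at (217,200). I'll enlarge both views to pick points.

```bash
python3 - <<'E'
import cv2,numpy as np
t=cv2.imread("pics/top0.png");s=cv2.imread("pics/side0.png")
a=cv2.resize(t[135:315,230:450],None,fx=3.6,fy=3.3333,interpolation=cv2.INTER_CUBIC)
cv2.imwrite("pics/tc.png",a)
a=cv2.resize(s[175:345,205:385],None,fx=4,fy=3.5,interpolation=cv2.INTER_CUBIC)
cv2.imwrite("pics/sc.png",a)
for n,i in(("t",t),("s",s)):
    b,g,r=[i[...,k].astype(int) for k in range(3)]
    m=((r>110)&(g<60)&(b<60)).astype(np.uint8)
    k,l,st,c=cv2.connectedComponentsWithStats(m)
    print(n,[(st[j],c[j]) for j in range(1,k) if st[j][4]>15])
E
```

```text
t [(array([523,  60,   5,   4,  16], dtype=int32), array([524.9375,  61.3125])), (array([342, 193,  42,  24, 442], dtype=int32), array([362.4638009 , 205.97285068]))]
s [(array([264, 229,  34,  24, 341], dtype=int32), array([280.85337243, 239.55718475]))]
```

View pics/tc.png

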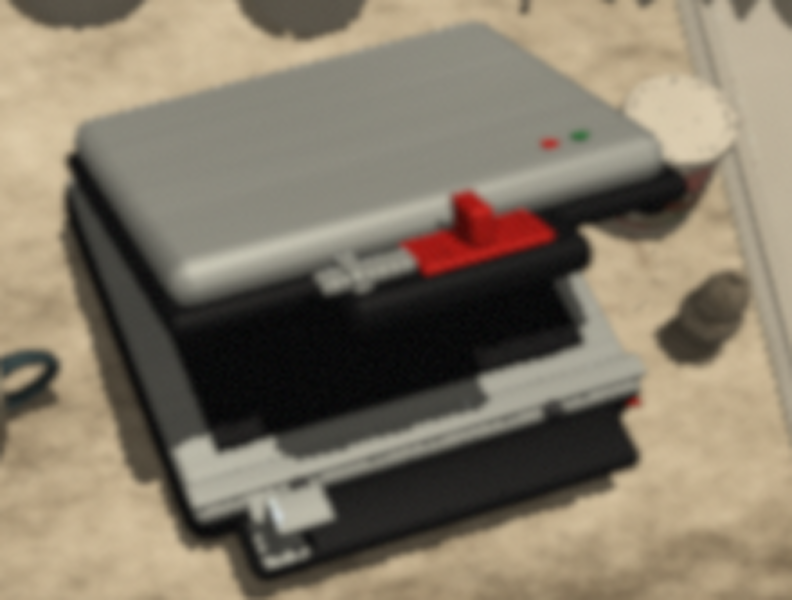

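View pics/sc.png

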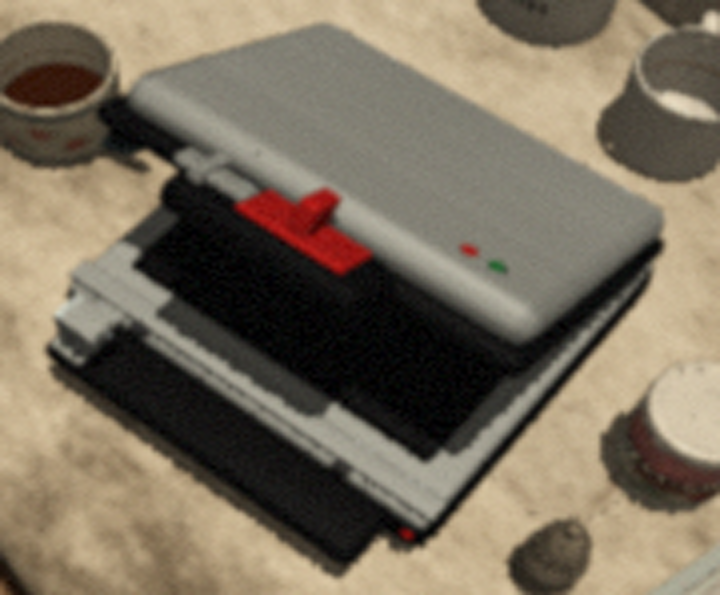

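Both crops match: four plate corners, the tab top and the front shelf corners can be paired. In the top crop the plate runs (403,240), (425,273), (555,235), (535,210). In the side crop it runs (268,188), (238,207), (342,273), (372,255). I'll triangulate these.

```bash
cat > h.py <<'E'
import numpy as np,cv2
from bench import vision
M={n:vision.camera_model(n) for n in("top","side")}
P={n:m["K"]@m["extrinsics"][:3] for n,m in M.items()}
def tri(t,s):
    X=cv2.triangulatePoints(P["top"],P["side"],np.array(t,float).reshape(2,1),np.array(s,float).reshape(2,1))[:,0]
    X=X[:3]/X[3]
    e=[np.linalg.norm((lambda u:u[:2]/u[2])(P[n]@np.r_[X,1])-p) for n,p in(("top",t),("side",s))]
    return X,max(e)
def ray(n,p,z):
    m=M[n];R=m["extrinsics"][:3,:3];c=-R.T@m["extrinsics"][:3,3];d=R.T@np.linalg.inv(m["K"])@[*p,1]
    return c+d*(z-c[2])/d[2]
E
python3 - <<'E'
from h import *
T=lambda x,y:(230+(x+.5)/3.6-.5,135+(y+.5)/3.3333-.5)
S=lambda x,y:(205+(x+.5)/4-.5,175+(y+.5)/3.5-.5)
pts=dict(pBL=((403,240),(268,188)),pFL=((425,273),(238,207)),pFR=((555,235),(342,273)),pBR=((535,210),(372,255)),
tab=((472,203),(322,199)),shFL=((262,575),(52,352)),shFR=((637,463),(340,573)),lidFL=((180,300),(135,95)),lidFR=((660,160),(520,335)))
R={}
for k,(a,b) in pts.items():
    R[k],e=tri(T(*a),S(*b)); print(k,R[k].round(4),round(e,1))
for a,b in(("pFR","pFL"),("pBR","pBL"),("shFR","shFL"),("lidFR","lidFL")):
    d=R[b]-R[a]; print(a,b,np.linalg.norm(d).round(4),"yaw",np.arctan2(-d[0],d[1]).round(3))
for k,z in(("shFL",0.),("shFR",0.)): print(ray("top",T(*pts[k][0]),.0),ray("side",S(*pts[k][1]),.0))
# expected tab at lid .6 
from math import *
c,s=cos(.6),sin(.6); rx,rz=-.253,.0465
print("tab press frame at .6:",.115+rx*c+rz*s, .066+rz*c-rx*s)
E
```

```text
pBL [0.5101 0.1572 0.2252] 0.1
pFL [0.4888 0.1517 0.2333] 0.5
pFR [0.5037 0.0943 0.2355] 0.2
pBR [0.5233 0.098  0.2258] 0.8
tab [0.5182 0.1293 0.2439] 0.5
shFL [0.4101 0.2166 0.0356] 0.2
shFR [0.461  0.0155 0.0329] 1.4
lidFL [0.4979 0.2545 0.2018] 1.3
lidFR [0.5568 0.0314 0.2084] 0.2
pFR pFL 0.0594 yaw 0.254
pBR pBL 0.0607 yaw 0.219
shFR shFL 0.2075 yaw 0.248
lidFR lidFL 0.2308 yaw 0.258
[0.42010682 0.21375922 0.        ] [0.41611704 0.23217091 0.        ]
[0.47459491 0.00529072 0.        ] [0.46516902 0.02065559 0.        ]
tab press frame at .6: -0.06755403555927947 0.24723265186224402
```

>>> carry_out(deltas="-20 -10 -60 0 0 0 1; -60 -44 -70 0 0 -0.1 1; -105 -77 -70 0 0 -0.2 1; -150 -110 -70 0 0 -0.3 1; -195 -143 -70 0 0 -0.4 1; -240 -176 -70 0 0 -0.5 1; -285 -209 -70 0 0 -0.5 1; -330 -242 -70 0 0 -0.5 1; -375 -275 -70 0 0 -0.5 1; -420 -308 -70 0 0 -0.5 1; -455 -334 -70 0 0 -0.5 1; -470 -345 -70 0 0 -0.5 1")

```text
time_s: 1.6
eef_pos: [0.5135, 0.1027, 0.3007]
eef_rot: [-0.001, -0.122, 0.993, 0.0]
wrist_force: [0.1, -0.4, 0.8]
opening: 0.0
grasp_force: 0.0
```

```bash
python3 - <<'E'
from bench import sensors, vision
import cv2
o=sensors.get_obs(); print(o["time_s"],o["eef_pos"],o["eef_rot"],o["wrist_force"],o["opening"])
cv2.imwrite("pics/w1.png",vision.camera("wrist"))
E
```

```text
1.6 [0.51347178 0.10274363 0.30065293] [-5.76936572e-04 -1.21504912e-01  9.92590662e-01  3.84457278e-05] [ 0.11629794 -0.37612442  0.78007665] 8.027656743732921e-05
```

View pics/w1.png

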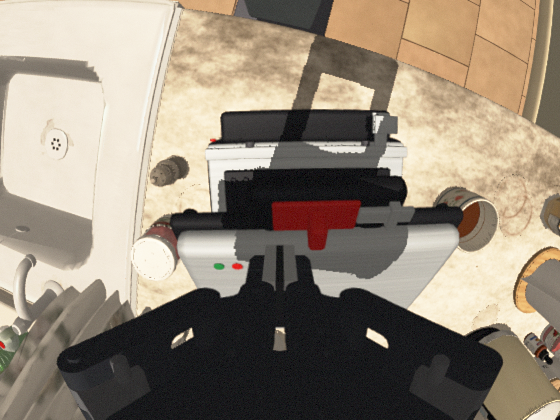

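The wrist view shows the yaw aligned. The red plate spans columns 272–360 at rows 202–230, the tab end is near (317,247), and the shut fingers are at columns 262–297. I'll measure these.

```bash
cat >> h.py <<'E'
from scipy.spatial.transform import Rotation as Ro
W=vision.camera_model("wrist")
def wray(p,z,o):
    K=W["K"];d=np.array([p[0]-K[0,2],p[1]-K[1,2]]);r=np.hypot(*d);th=r/K[0,0]
    v=np.r_[d/r*np.sin(th),np.cos(th)];q=o["eef_rot"];R=Ro.from_quat([q[1],q[2],q[3],q[0]]).as_matrix()
    H=W["hand_eye"];c=R@H[:3,3]+o["eef_pos"];d=R@H[:3,:3]@v
    X=c+d*(z-c[2])/d[2]; return X,R.T@(X-o["eef_pos"])
E
python3 - <<'E'
from h import *
from bench import sensors
o=sensors.get_obs()
im=cv2.imread("pics/w1.png").astype(int);b,g,r=[im[...,k] for k in range(3)]
m=(r>90)&(g<50)&(b<50); m[:,:260]=0;m[260:]=0
for y in range(198,252,3):
    x=np.where(m[y])[0]; print(y,x.min() if len(x) else 0,x.max() if len(x) else 0,end=" | ")
print()
for n,p,z in(("pFL",(359,202),.234),("pFR",(272,204),.234),("pBL",(355,228),.225),("pBR",(275,229),.225),("tabTop",(317,247),.244)):
    X,t=wray(p,z,o);print(n,X.round(4),(t*1000).round(1))
E
```

```text
198 457 457 | 201 321 359 | 204 272 477 | 207 272 478 | 210 273 478 | 213 273 478 | 216 273 478 | 219 273 476 | 222 273 476 | 225 274 474 | 228 274 472 | 231 307 469 | 234 308 465 | 237 308 326 | 240 308 325 | 243 308 325 | 246 309 324 | 249 311 321 | 
pFL [0.4894 0.1514 0.234 ] [12.1 53.9 66.6]
pFR [0.5051 0.0943 0.234 ] [10.6 -5.3 66.6]
pBL [0.5109 0.1576 0.225 ] [-10.3  54.8  75.6]
pBR [0.5254 0.1012 0.225 ] [-10.8  -3.5  75.6]
tabTop [0.5241 0.1301 0.244 ] [-16.5  24.9  56.6]
```

>>> carry_out(deltas="0 3 30 0 0 0 1; 0 3 55 0 0 0 1; 0 3 62 0 0 0 1; 4 3 68 0 0 0 1; 4 3 68 0 0 0 1")

```text
time_s: 2.28
eef_pos: [0.508, 0.1072, 0.2339]
eef_rot: [0.001, -0.123, 0.992, 0.0]
wrist_force: [1.2, 0.6, 1.1]
opening: -0.003
grasp_force: 0.8
```

>>> carry_out(deltas="11.5 0 16 0 0 0 1; 19 0 28 0 0 0 1; 25 0 39 0 0 0 1; 31 0 51 0 0 0 1; 36 0 63 0 0 0 1; 41 0 76 0 0 0 1; 45 0 88 0 0 0 1; 48 0 101 0 0 0 1; 51 0 114 0 0 0 1; 51 0 114 0 0 0 1")

```text
time_s: 3.52
eef_pos: [0.4578, 0.0939, 0.1187]
eef_rot: [-0.001, -0.123, 0.992, 0.0]
wrist_force: [-3.4, -1.9, 7.7]
opening: 0.001
grasp_force: 3.6
```

```bash
python3 - <<'E'
from bench import sensors, vision
import cv2
o=sensors.get_obs(); print(o["time_s"],o["eef_pos"],o["wrist_force"])
cv2.imwrite("pics/w2.png",vision.camera("wrist")[150:330,180:400])
i=cv2.imread("pics/w2.png");cv2.imwrite("pics/w2.png",cv2.resize(i,None,fx=3,fy=3))
E
```

```text
3.525 [0.4578223  0.09390466 0.11873099] [-3.3783636  -1.88061819  7.7187103 ]
```

View pics/w2.png

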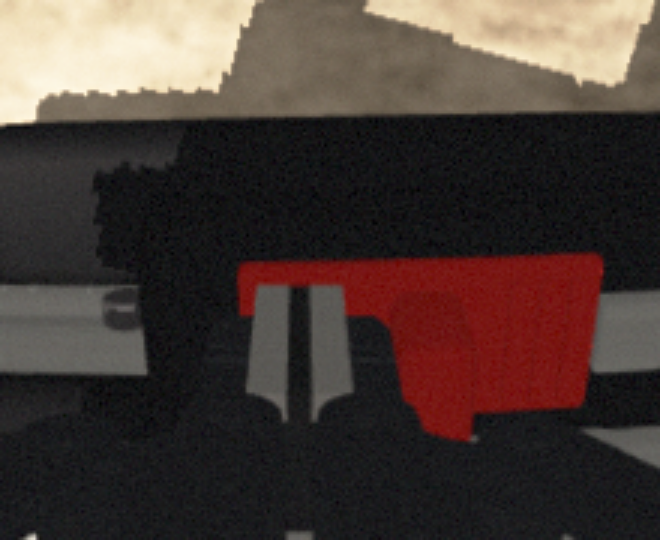

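The fingers rest on the red plate, just clear of the tab's −y side. Vertical force is 7.7 N. I'll go down to just above level, then creep.

>>> carry_out(deltas="1 0 7 0 0 0 1; 2 0 14 0 0 0 1; 3 0 18 0 0 0 1; 3 0 18 0 0 0 1")

```text
time_s: 4.08
eef_pos: [0.4556, 0.0933, 0.1016]
eef_rot: [-0.0, -0.123, 0.992, -0.0]
wrist_force: [-2.4, -1.4, 8.6]
opening: -0.001
grasp_force: 4.0
```

>>> carry_out(deltas="0.3 0 2 0 0 0 1; 0.3 0 2 0 0 0 1")

```text
time_s: 4.32
eef_pos: [0.4554, 0.0932, 0.0998]
eef_rot: [-0.0, -0.123, 0.992, -0.0]
wrist_force: [-2.9, -1.5, 8.1]
opening: 0.002
grasp_force: 4.0
```

>>> carry_out(deltas="0 0 1 0 0 0 1; 0 0 1 0 0 0 1")

```text
time_s: 4.58
eef_pos: [0.4553, 0.0932, 0.0988]
eef_rot: [-0.0, -0.123, 0.992, -0.0]
wrist_force: [-3.3, -1.2, 8.3]
opening: 0.003
grasp_force: 4.1
```

>>> carry_out(deltas="0 0 1 0 0 0 1; 0 0 1 0 0 0 1")

```text
time_s: 4.82
eef_pos: [0.4552, 0.0932, 0.0978]
eef_rot: [-0.0, -0.123, 0.992, -0.0]
wrist_force: [-2.4, -1.8, 8.1]
opening: 0.003
grasp_force: 4.1
```

>>> carry_out(deltas="0 0 1 0 0 0 1; 0 0 1 0 0 0 1")

```text
time_s: 5.08
eef_pos: [0.4551, 0.0931, 0.0967]
eef_rot: [-0.001, -0.123, 0.992, -0.0]
wrist_force: [-4.2, -2.3, 8.7]
opening: -0.002
grasp_force: 4.2
```

>>> carry_out(deltas="0 0 0.8 0 0 0 1; 0 0 0.8 0 0 0 1")

```text
time_s: 5.32
eef_pos: [0.455, 0.0931, 0.0959]
eef_rot: [-0.001, -0.123, 0.992, -0.0]
wrist_force: [-3.5, -2.3, 8.3]
opening: -0.001
grasp_force: 4.2
```

>>> carry_out(deltas="0 0 0.8 0 0 0 1; 0 0 0.8 0 0 0 1")

```text
time_s: 5.58
eef_pos: [0.4549, 0.0931, 0.0951]
eef_rot: [-0.001, -0.123, 0.992, -0.0]
wrist_force: [-3.6, -2.6, 9.2]
opening: 0.004
grasp_force: 4.3
```

>>> carry_out(deltas="0 0 0.8 0 0 0 1; 0 0 0.8 0 0 0 1")

```text
time_s: 5.82
eef_pos: [0.4548, 0.0931, 0.0944]
eef_rot: [-0.001, -0.123, 0.992, -0.0]
wrist_force: [-4.9, -2.2, 11.6]
opening: 0.002
grasp_force: 5.5
```

>>> carry_out(deltas="0 0 0.6 0 0 0 1; 0 0 0.6 0 0 0 1")

```text
time_s: 6.08
eef_pos: [0.4548, 0.0931, 0.0941]
eef_rot: [-0.001, -0.123, 0.992, -0.0]
wrist_force: [-7.0, -3.4, 14.1]
opening: -0.002
grasp_force: 6.9
```

Foot contact came at z ≈ 0.0948 with about 9 N. I'll go on to about 19 N and ease the horizontal load.

>>> carry_out(deltas="0.6 0 0.4 0 0 0 1; 0.6 0 0.4 0 0 0 1")

```text
time_s: 6.32
eef_pos: [0.4548, 0.093, 0.094]
eef_rot: [-0.0, -0.123, 0.992, -0.0]
wrist_force: [-5.2, -2.5, 14.5]
opening: 0.003
grasp_force: 7.2
```

>>> carry_out(deltas="0.6 0 0.4 0 0 0 1; 0.6 0 0.4 0 0 0 1")

```text
time_s: 6.58
eef_pos: [0.4548, 0.093, 0.094]
eef_rot: [0.0, -0.123, 0.992, -0.0]
wrist_force: [-4.6, -1.0, 15.8]
opening: -0.002
grasp_force: 7.5
```

>>> carry_out(deltas="0.3 0 0.7 0 0 0 1; 0.3 0 0.7 0 0 0 1")

```text
time_s: 6.82
eef_pos: [0.4547, 0.093, 0.0936]
eef_rot: [0.001, -0.123, 0.992, -0.0]
wrist_force: [-5.2, -1.4, 17.7]
opening: 0.002
grasp_force: 8.9
```

>>> carry_out(deltas="0.3 0 0.5 0 0 0 1; 0.3 0 0.5 0 0 0 1")

```text
time_s: 7.08
eef_pos: [0.4547, 0.093, 0.0934]
eef_rot: [0.001, -0.123, 0.992, -0.0]
wrist_force: [-6.2, -0.9, 19.4]
opening: 0.003
grasp_force: 9.8
```

>>> carry_out(deltas="0 1.5 0 0 0 0 1; 0 3 0 0 0 0 1; 0 3 0 0 0 0 1")

```text
time_s: 7.45
eef_pos: [0.454, 0.0955, 0.0934]
eef_rot: [0.001, -0.123, 0.992, -0.0]
wrist_force: [-5.3, -2.2, 20.2]
opening: 0.002
grasp_force: 9.7
```

>>> carry_out(deltas="0 1.5 0 0 0 0 1; 0 3 0 0 0 0 1; 0 3 0 0 0 0 1")

```text
time_s: 7.82
eef_pos: [0.4533, 0.0982, 0.0934]
eef_rot: [0.001, -0.123, 0.992, -0.001]
wrist_force: [-4.9, -3.6, 19.8]
opening: 0.003
grasp_force: 9.6
```

>>> carry_out(deltas="0 1 0 0 0 0 1; 0 2 0 0 0 0 1; 0 2 0 0 0 0 1")

```text
time_s: 8.2
eef_pos: [0.4528, 0.1, 0.0933]
eef_rot: [0.001, -0.123, 0.992, -0.001]
wrist_force: [-4.6, -4.0, 18.1]
opening: 0.001
grasp_force: 9.1
```

>>> carry_out(deltas="0 1 0 0 0 0 1; 0 2 0 0 0 0 1; 0 2 0 0 0 0 1")

```text
time_s: 8.57
eef_pos: [0.4523, 0.1019, 0.0933]
eef_rot: [0.001, -0.123, 0.992, -0.001]
wrist_force: [-4.7, -3.3, 19.1]
opening: -0.001
grasp_force: 9.1
```

>>> carry_out(deltas="0 1 0 0 0 0 1; 0 2 0 0 0 0 1; 0 2 0 0 0 0 1")

```text
time_s: 8.95
eef_pos: [0.4518, 0.1038, 0.0933]
eef_rot: [0.001, -0.123, 0.992, -0.001]
wrist_force: [-4.9, -4.4, 18.7]
opening: -0.001
grasp_force: 9.2
```

>>> carry_out(deltas="0 1 0 0 0 0 1; 0 2 0 0 0 0 1; 0 2 0 0 0 0 1")

```text
time_s: 9.32
eef_pos: [0.4512, 0.1058, 0.0932]
eef_rot: [0.001, -0.123, 0.992, -0.001]
wrist_force: [-4.9, -4.6, 19.1]
opening: -0.003
grasp_force: 9.2
```

>>> carry_out(deltas="0 1 0 0 0 0 1; 0 2 0 0 0 0 1; 0 2 0 0 0 0 1")

```text
time_s: 9.7
eef_pos: [0.4507, 0.1078, 0.0932]
eef_rot: [0.001, -0.123, 0.992, -0.001]
wrist_force: [-5.4, -4.3, 18.8]
opening: 0.002
grasp_force: 9.3
```

>>> carry_out(deltas="0 1 0 0 0 0 1; 0 2 0 0 0 0 1; 0 2 0 0 0 0 1")

```text
time_s: 10.07
eef_pos: [0.4502, 0.1097, 0.0932]
eef_rot: [0.001, -0.123, 0.992, -0.001]
wrist_force: [-5.5, -5.3, 19.5]
opening: 0.003
grasp_force: 9.3
```

>>> carry_out(deltas="0 1 0 0 0 0 1; 0 2 0 0 0 0 1; 0 2 0 0 0 0 1")

```text
time_s: 10.45
eef_pos: [0.4498, 0.1111, 0.0932]
eef_rot: [0.001, -0.123, 0.992, -0.001]
wrist_force: [-5.7, -7.5, 19.0]
opening: -0.0
grasp_force: 9.3
```

>>> carry_out(deltas="0 1 0 0 0 0 1; 0 1.5 0 0 0 0 1; 0 1.5 0 0 0 0 1")

```text
time_s: 10.82
eef_pos: [0.45, 0.1117, 0.0934]
eef_rot: [0.001, -0.123, 0.992, -0.002]
wrist_force: [-4.2, -11.0, 17.2]
opening: 0.0
grasp_force: 9.3
```

```bash
python3 - <<'E'
from bench import sensors, vision
import cv2
o=sensors.get_obs(); print(o["time_s"],o["eef_pos"],o["wrist_force"])
i=vision.camera("wrist")[100:330,180:440]
cv2.imwrite("pics/w3.png",cv2.resize(i,None,fx=2.6,fy=2.6))
E
```

```text
10.825 [0.45002227 0.11169243 0.09336203] [ -4.22936205 -10.99205268  17.22043749]
```

View pics/w3.png

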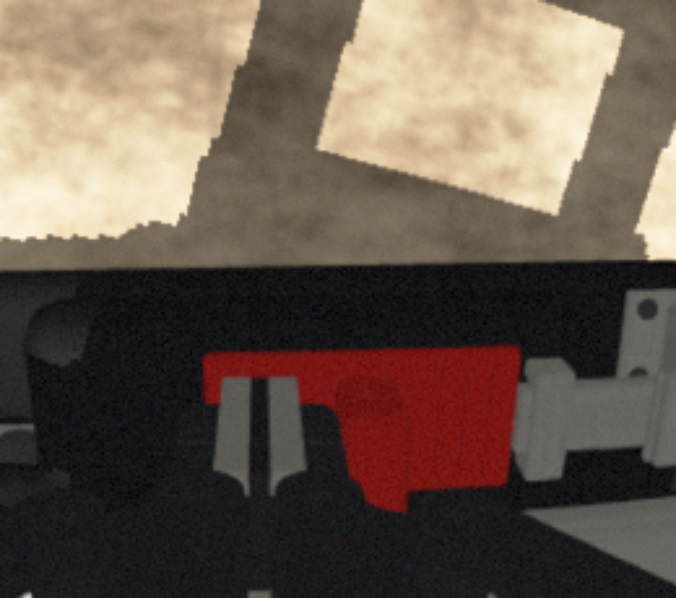

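The tongue has passed under the keeper at right, and the slide plate's end is close against the guide block at crop position (520,420). One more small push should confirm the end stop.

>>> carry_out(deltas="0 0.7 0.3 0 0 0 1; 0 1.5 0.3 0 0 0 1; 0 1.5 0.3 0 0 0 1")

```text
time_s: 11.25
eef_pos: [0.45, 0.112, 0.0934]
eef_rot: [0.001, -0.123, 0.992, -0.003]
wrist_force: [-3.8, -16.9, 18.9]
opening: 0.003
grasp_force: 12.5
```

That stiffness is a stop. I'll lift straight up, so nothing drags the catch back, and then check.

>>> carry_out(deltas="0 -1.5 -2 0 0 0 1; 0 -3 -5 0 0 0 1; 0 -3 -10 0 0 0 1; 0 -3 -30 0 0 0 1; 0 -3 -60 0 0 0 1; 40 -3 -100 0 0 0 1; 80 -3 -130 0 0 0 1; 110 -3 -140 0 0 0 1; 110 -3 -140 0 0 0 1")

```text
time_s: 12.38
eef_pos: [0.3411, 0.0859, 0.2317]
eef_rot: [0.001, -0.123, 0.992, 0.0]
wrist_force: [-0.1, -0.7, -0.0]
opening: 0.003
grasp_force: 0.0
```

```bash
python3 - <<'E'
from h import *
from bench import sensors
o=sensors.get_obs(); print(o["time_s"],o["eef_pos"],o["wrist_force"])
t=vision.camera("top");s=vision.camera("side");w=vision.camera("wrist")
cv2.imwrite("pics/t4.png",t);cv2.imwrite("pics/s4.png",s);cv2.imwrite("pics/w4.png",w)
a=cv2.resize(t[150:310,235:435],None,fx=2.5,fy=2.5,interpolation=cv2.INTER_CUBIC)
b=cv2.resize(w[120:330,170:470],None,fx=1.0,fy=1.0)
c=cv2.resize(w[60:360,100:500],None,fx=2,fy=2)
cv2.imwrite("pics/w4c.png",c)
E
```

```text
12.375 [0.34112728 0.08594508 0.2317493 ] [-0.11240075 -0.65497416 -0.04351215]
```

View pics/w4c.png

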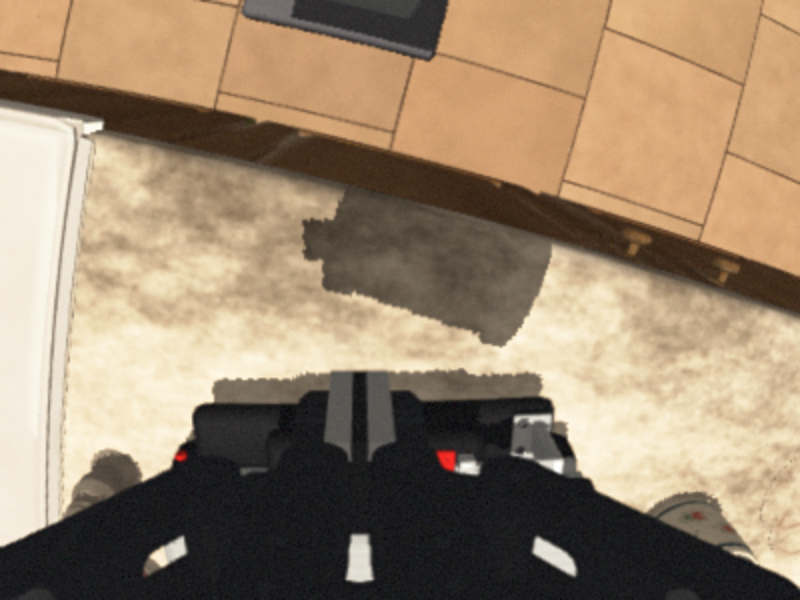

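The wrist view shows the lid staying down, with the plate end at (447,460), but the gripper hides the tab. I'll use the fixed cameras.

```bash
python3 - <<'E'
import cv2,numpy as np
t=cv2.imread("pics/t4.png");s=cv2.imread("pics/s4.png")
a=cv2.resize(t[210:310,260:420],(800,300)[:1]+(300,)if 0 else (480,300),interpolation=cv2.INTER_CUBIC)
a=cv2.resize(t[215:315,260:393],(400,300),interpolation=cv2.INTER_CUBIC)
b=cv2.resize(s[220:320,215:348],(400,300),interpolation=cv2.INTER_CUBIC)
cv2.imwrite("pics/c4.png",cv2.resize(np.hstack([a,b]),(800,300)))
E
```

```text
(no output)
```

View pics/c4.png

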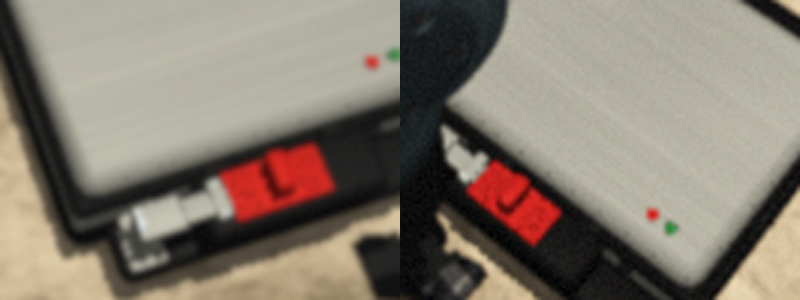

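The lid is level and holding with the arm clear, and the red plate lies tight against the guide block with the tongue under the keeper. The tool slid about 19.6 mm before hitting a stiff stop. With my start estimate of about 2 mm, that makes 22 mm, so the catch is home.

```bash
python3 -c "
from bench import ctrl; print(ctrl.hand_in())"
```

```text
the job is handed in; nothing more can be done
None
```

The sandwich press is shut, the catch slid to a firm stop with its tongue under the keeper, and the lid stayed down after I let go; I've handed the job in.

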